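# Seal the off-site backup case: load, clamp, start and drive the vent plug

## Task

Pack this month's backup for off-site storage: lay every memory stick from the desk flat on the foam floor of the watertight case, lower the lid without slamming it, and swing the wire bail over centre onto the lid's tongue. Only then close the vent, which has to let the air out while the lid is squeezed down: turn the vent plug that stands loosely in its port backward (anticlockwise from above) until it has climbed to the thread start and drops, then drive it forward (clockwise), upright and not cross-threaded, until its flange is flush on the rim and it is tight. Leave the eraser, stapler and mug alone.

Things in the scene. Friction and masses are not known exactly. Their poses are not given: they have to be found in the camera images.
- case: Grey watertight case, fixed to the desk, 120 (x) by 236 (y) mm, walls 58 mm high: open compartment on the right (-y), solid vent block on the left (+y). Its axes: x from its front (bail side, nearer the robot) to its back (hinge side), y to its left, z up. Origin on the desk, mid-depth.
- tray (a point): Centre of the compartment's floor, the top of a firm grey foam pad 22 mm above the desk, axes as the case's. The floor is 110 mm (x) by 130 mm (y); the 5 mm thick walls round it stand 36 mm above it. The vent port's axis lies 125 mm to its left (+y).
- lid (a joint): Lid angle in rad: 0 closed, about 2 standing open, leaning back. The hinge has friction: the lid stays where it is left (about 1.5 N at its front edge moves it).
- lid_hinge (a point): Middle of the lid's hinge line (along the case's y), at the back of the compartment, 64 mm above the desk. It turns with the lid: its -x runs from the hinge to the lid's front edge, its z is the normal of the lid's upper face, which lies 6 mm from the hinge line.
- lid_tongue (a point): Front end of the lid's tongue, mid-thickness, turning with the lid. The lid is a plate 142 mm wide reaching 125 mm from the hinge line; the tongue, 64 mm wide and 10 mm thick, goes on to 151 mm. Two rounded bumps 6.7 mm high stand on the tongue 27 mm left and right of its middle line, 136 mm from the hinge line; between them it is flat.
- bail (a joint): Bail angle in rad: 0 pointing straight forward (level), pi/2 straight up, about 1.94 clamped on the tongue behind the bumps. Friction holds it where it is left. The wire must flex 2 mm outward over the bumps (crest near 1.70, about 4 N at the crossbar); past about 1.8 it is over centre and stays, but press it on to its rest.
- bail_grip (a point): Centre of the black thumb tab on the bail's crossbar: 34 mm wide along the case's y, 8 mm thick, reaching from the crossbar (16 mm nearer the pivot than this point) to 13 mm beyond this point. It can be pinched across its width. The point's -x points away from the pivot. The steel wire bail is 90 mm wide, 5 mm thick.
- bail_pivot (a point): Middle of the bail's pivot axis (along the case's y), 18 mm in front of the case's front wall and 28 mm above the desk; the crossbar is 49 mm from it, the centre of the tab 65 mm. Clamped, the crossbar lies 6 mm above the tongue.
- port (a point): Centre of the vent port's rim, 72 mm above the desk, axes as the case's: a round grey boss, 58 mm outside, 40 mm bore, upright axis. Inside is a two-start right-hand thread (lead 18 mm a turn = 2.9 mm a rad, grooves 6 mm wide, ribs 3 mm).
- thread_start (a point): One of the two thread starts, the front one, 5 mm below the rim; the other is opposite it, at the back of the bore (port -x and +x). Each is marked by a short black bar on the deck beside the boss.
- plug_wing (a point): Centre, half-way up, of the vent plug's black wing grip: 40 mm long along the plug's x, 12 mm thick along its y, 20 mm high, on a flange 48 mm across and 6 mm thick. The plug weighs about 80 g and must be free to rise and sink while it is turned, e.g. straddled loosely by the fingers. A half turn of it makes no difference.
- plug_flange (a point): Centre of the underside of the plug's flange; x along the wing, z up. At the start the wing is turned 28 to 80 degrees clockwise past the thread starts, flange 12 to 15 mm above the rim. Turned anticlockwise it climbs to 16 mm as the wing comes fore-and-aft; some 8 degrees further it drops to about 7.5 mm.
- plug_lugs (a point): Middle between the plug's two lugs, which lie in line with the wing, 17.5 mm below the flange, 4 mm thick, 37 mm over both, on a 26 mm core that reaches 44 mm below the flange. Driven clockwise from the drop, the flange comes down on the rim after 140 degrees and the plug is tight at about 178 degrees from the thread start, its wing fore-and-aft (port x) again.
- stick_0_mid (a point): Centre (half-way up) of a black memory stick with a grey cap, 17 mm (its x) by 38 mm (its y) by 9 mm, lying flat. Two to four such sticks are there; the others are None.
- stick_1_mid (a point): Centre (half-way up) of a black memory stick with a grey cap, 17 mm (its x) by 38 mm (its y) by 9 mm, lying flat. Two to four such sticks are there; the others are None.
- stick_2_mid (a point): Centre (half-way up) of a black memory stick with a grey cap, 17 mm (its x) by 38 mm (its y) by 9 mm, lying flat. Two to four such sticks are there; the others are None.
- stick_3_mid (a point): Centre (half-way up) of a black memory stick with a grey cap, 17 mm (its x) by 38 mm (its y) by 9 mm, lying flat. Two to four such sticks are there; the others are None.
- eraser: Eraser in its sleeve, 20 x 44 x 12 mm, a bystander: not a memory stick. Origin at the centre of its underside.
- stapler: Black desk stapler, 144 x 39 x 54 mm, a bystander. Origin at the centre of its underside.
- mug: White mug, 92 mm across and 95 mm high, a bystander. Origin on its underside.
Things that resemble listed ones, but are neither listed nor needed, are in the scene too. Of the things shaped like the part that bears plug_wing, the black one is meant.

How it is judged (in metres and radians):
On the way, in this order (a step that is already met when the one before it is completed fails the run):
1. every memory stick lies flat on the compartment's floor (x of stick_0_mid in the frame of tray between -0.055 and 0.055 m and y of stick_0_mid in the frame of tray between -0.065 and 0.065 m and z of stick_0_mid in the frame of tray between 0 and 0.0085 m and x of stick_1_mid in the frame of tray between -0.055 and 0.055 m and y of stick_1_mid in the frame of tray between -0.065 and 0.065 m and z of stick_1_mid in the frame of tray between 0 and 0.0085 m and x of stick_2_mid in the frame of tray between -0.055 and 0.055 m and y of stick_2_mid in the frame of tray between -0.065 and 0.065 m and z of stick_2_mid in the frame of tray between 0 and 0.0085 m and x of stick_3_mid in the frame of tray between -0.055 and 0.055 m and y of stick_3_mid in the frame of tray between -0.065 and 0.065 m and z of stick_3_mid in the frame of tray between 0 and 0.0085 m), for 0.2 s.
2. the lid is closed over them (all of step 1 and value of joint lid below 0.04 rad), for 0.2 s.
3. the bail is swung over centre onto the closed lid (value of joint bail above 1.8 rad and value of joint lid below 0.04 rad), for 0.2 s.
4. the plug has been turned back up to the thread start (its flange 14.5 mm or more above the rim, the wing within 17 degrees of fore-and-aft) (z of plug_flange in the frame of port between 0.0145 and 0.03 m and angle between the x axis of plug_flange and the x axis of port, either way round below 0.3 rad and horizontal distance between plug_flange and port below 0.004 m), for 0.02 s.
5. the plug has dropped into the thread (z of plug_flange in the frame of port between 0.003 and 0.0095 m and angle between the x axis of plug_flange and the x axis of port, either way round below 0.7 rad and angle between plug_flange's own z axis and vertical below 0.08 rad and horizontal distance between plug_flange and port below 0.004 m), for 0.1 s.
At the end, for the whole second after the job is handed in: Every stick present lies flat on the compartment floor (centre under 8.5 mm above it), lid closed (under 0.04 rad), bail over centre (over 1.8 rad), plug home: flange within 1.2 mm of the rim, level within 0.05 rad, wing fore-and-aft within 0.5 rad, at rest (all of step 1 and all of step 3 and horizontal distance between plug_flange and port below 0.004 m and z of plug_flange in the frame of port between -0.0015 and 0.0012 m and angle between the x axis of plug_flange and the x axis of port, either way round below 0.5 rad and angle between plug_flange's own z axis and vertical below 0.05 rad and linear speed of plug below 0.02 m/s); the robot touches nothing.
It fails at once if the plug is turned on while it stands askew, cross-threading it (tilted more than 0.15 rad with the wing more than 0.5 rad from fore-and-aft) (angle between plug_flange's own z axis and vertical above 0.15 rad and angle between the x axis of plug_flange and the x axis of port, either way round above 0.5 rad).
It fails at once if the lid is slammed (faster than 4 rad/s) (velocity of joint lid below -4 rad/s).
It fails at once if the eraser, stapler or mug is moved more than 30 mm (distance of any of eraser, stapler, mug from where it was at the start of the episode above 0.03 m).
Of stick_0, stick_1, stick_2, stick_3 only 2 to 4 are there at a start; the rules pass over those that are not, and their reading is None.
At some moment in a run one of stick_0, stick_1, stick_2, stick_3 may be knocked a few centimetres aside while the robot is not near it.
Once in a run the grip may slacken for a moment while it holds something.
It also fails if it takes over 208 s, if anything falls off the work surface, if the arm or the gripper's body presses on something with over 40 N, if the wrist force passes 120 N, or if a joint passes its speed limit or range.

## Robot

A 6-joint arm with a two-finger parallel gripper is mounted at the origin on a cart in front of the work surface, level with it; the furniture and walls round the work are solid. World frame = base frame: x ahead of the robot, y to its left, z up, the work surface at z = 0. Lengths are in mm, angles in rad, forces in N, time in s.
With the tool pointing down it reaches from about 250 to 850 mm from the base axis. Payload 12.5 kg.
Tool frame: the origin (TCP) lies where the fingers leave the gripper's body, on its centre line; the fingertips stand ahead of it and the grasp point (between the pads) lies 65 mm ahead of it (tip_reach is the z of the fingertips in the tool frame, in mm); z points along the fingers, y is the line along which they close (so a half turn about z gives the same grasp; the last joint's range is limited). The gripper opens to 93 mm and grips with 3 to 60 N. Pads are 15 mm wide; open, the fingers measure 128 mm over their backs; the gripper's body (75 mm by 188 mm) begins 65 mm behind the grasp point.
Start: joints at [1.114, 0.351, 1.652, -0, 1.139, -0.085], TCP at [199.779, 512.419, 302.733] pointing down, gripper open.
Joint ranges: [-2.75, 2.75], [-0.79, 2.1], [0.01, 2.65], [-1.57, 4.71], [0.07, 3.14], [-2.87, 2.87]. Speed limits (rad/s): [2.22, 2.22, 2.79, 3.14, 3.14, 3.14].

## Interface

Orientations are given as a unit quaternion [x, y, z, w].
In Python, from workcell import sense, capture, close_job, tip_reach gives the robot as it stands.
- The arm moves only by the tool send_rows, never from a script. Its argument "rows" is a list that holds one entry, the list of rows, each a list of 7 numbers: the shift along the tool's x, y, z in units of 40 mm (1.0 is 40 mm), then the turn, a rotation vector about the tool's x, y, z in units of 0.12 rad (1.0 is 0.12 rad), then the finger opening in mm, from 0 to 93. In form: [[[tx, ty, tz, ax, ay, az, hand], ...]]. A call has 1 to 12 rows; each row shifts and turns the commanded pose from where the row before left it, along the tool's axes as they then stand; what a row does not reach is not made up. A row lasts 1/12 s, in which the tool goes at most 41.7 mm and 7.16 degrees, less where a joint would pass 70% of its speed; a pose out of reach is approached as far as the arm can. A call with a number of a shift or a turn outside -1 to 1 is refused whole. A call with a gripper value outside its range is refused whole. The fingers move at their own pace and stop on an object; "force" is the grip in N (left out, the last holds). Time passes only in rows, so rows that do not move let the fingers close. It gives the time, the measured TCP pose, the force, the opening and the grip force at its end, in the units of the state.
- sense(): the state, without advancing time (a new reading comes with each control period).
- capture(name): name is "scene" or "side" or "wrist"; returns a dict with "image" (420x560x3 uint8, red, green, blue), "mtx" (3x3 intrinsics, pixels), "cam_to_world" (4x4, takes a point from camera to world coordinates); the wrist camera has in their place "tool_from_camera" (4x4, takes a point from camera to tool coordinates, whose origin is the TCP and whose axes are the flange's). Camera axes: x right, y down, z forward; pixel columns grow to the right and rows downward; lengths in mm; the calibration is good to about 2 mm. A picture is of the moment at which its call begins: read the wrist's pose just before it. There is no depth.
- close_job(): hands the job in; it is judged then, once.
The state is a dict: "clock": time; "qpos": joint angles; "joint_vel": joint speeds; "joint_torque": joint torques, N m; "eef_pos": TCP position; "eef_rot": TCP orientation; "force": force on the tool from outside, world axes, zero at the start; "torque": the same for the moment, N m; "width": finger opening in mm; "grip_force": force on a finger pad.
Only numpy, scipy, OpenCV 4.12 (cv2) and the standard library are available. Lean on these libraries where they do the work, as an engineer would, in place of code of your own. Each camera call takes 0.05 s, during which the arm holds its last target. There are 200 camera calls.

## Working session

There is one attempt and no reset: what is moved stays moved. The work goes in short steps, Python scripts to look and compute and a tool call to move; the robot and the scene stay as the last step left them, time stands still between calls to the robot, and variables do not carry over. Pictures are saved under pics/ and viewed, at most 14 in all, crops included, and the job is handed in when it is done.

Besides the shell and the picture viewer there is one more tool, called after "Call:" as name([rows], argument=value, ...), one row to a line, values as JSON. send_rows: Moves the arm, as the interface text tells. Its arguments: {"type":"object","properties":{"rows":{"type":"array","items":{"type":"array","items":{"type":"array","items":{"type":"number"}}}},"force":{"type":"number"}},"required":["rows"]}

```bash
ls; mkdir -p pics
python3 - <<'E'
from workcell import *
import cv2,pickle
print(sense(),tip_reach)
d={}
for n in("scene","side"):
    c=capture(n);d[n]=c;cv2.imwrite(f"pics/{n}0.png",c["image"][:,:,::-1]);print(n,c["mtx"],c["cam_to_world"])
pickle.dump(d,open("c0.pkl","wb"))
E
```

```text
pics
{'clock': 0.0, 'qpos': array([ 1.11441360e+00,  3.51289469e-01,  1.65241570e+00, -3.70149308e-06,
        1.13911038e+00, -8.45969619e-02]), 'joint_vel': array([ 0.0007601 , -0.00102184, -0.00260137,  0.00071179, -0.00189007,
        0.0009291 ]), 'joint_torque': array([ 3.06239184e-03, -4.97337055e+01, -2.85259956e+01,  7.00582797e-02,
        2.54470808e-02, -8.49666048e-05]), 'eef_pos': array([199.67123604, 512.21402127, 302.17540317]), 'eef_rot': array([ 1.84823308e-01,  9.82771576e-01, -5.89667031e-04, -1.61762262e-04]), 'force': array([-0.5176636 ,  0.21849088,  0.48406196]), 'torque': array([0.0266661 , 0.02543591, 0.0151417 ]), 'grip_force': 0.0, 'width': 93.27044099552354} 84.1
scene [[498.50401788   0.         288.61353757]
 [  0.         498.50401788 204.19798855]
 [  0.           0.           1.        ]] [[ 7.98552029e-01 -3.64754548e-01  4.78820192e-01  1.95060361e+01]
 [-6.01642442e-01 -5.08083352e-01  6.16342177e-01 -7.74894248e+02]
 [ 1.84669558e-02 -7.80259846e-01 -6.25182809e-01  7.76389235e+02]
 [ 0.00000000e+00  0.00000000e+00  0.00000000e+00  1.00000000e+00]]
side [[416.79888221   0.         274.66965867]
 [  0.         416.79888221 203.41458744]
 [  0.           0.           1.        ]] [[ 8.48687657e-01 -2.96040419e-01  4.38279969e-01  9.79851997e+01]
 [-5.28430646e-01 -5.09316930e-01  6.79232889e-01 -8.27710819e+02]
 [ 2.21430190e-02 -8.08057136e-01 -5.88687822e-01  7.21920715e+02]
 [ 0.00000000e+00  0.00000000e+00  0.00000000e+00  1.00000000e+00]]
```

View pics/scene0.png

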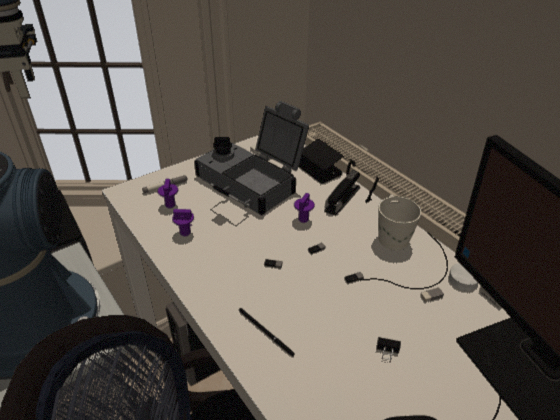

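View pics/side0.png

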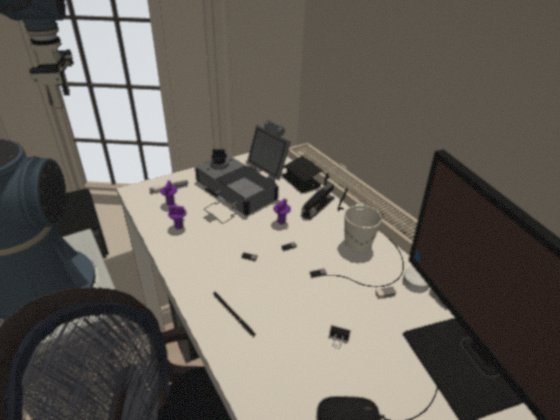

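The scene view shows possible sticks at (273,264) and (316,248), a cable plug at (355,278), the eraser at (432,295) and a binder clip at (388,345). The black plug is at (222,148), with purple decoys at (168,193), (183,222) and (304,208). I'll check these in one close crop.

```bash
cat > h.py <<'E'
import numpy as np,cv2
from scipy.spatial.transform import Rotation as R
from workcell import *
def ray(c,u,v):
    T=c["T"] if "T" in c else c["cam_to_world"]
    d=T[:3,:3]@np.linalg.inv(c["mtx"])@[u,v,1]; return T[:3,3],d
def onz(c,u,v,z):
    o,d=ray(c,u,v); return np.round((o+d*(z-o[2])/d[2])[:2],1)
def proj(c,p):
    T=c["T"] if "T" in c else c["cam_to_world"]
    q=c["mtx"]@(T[:3,:3].T@(np.array(p,float)-T[:3,3])); return np.round(q[:2]/q[2],1)
def wrist(name=None):
    s=sense();c=capture("wrist")
    M=np.eye(4);M[:3,:3]=R.from_quat(s["eef_rot"]).as_matrix();M[:3,3]=s["eef_pos"]
    c["T"]=M@c["tool_from_camera"]
    if name: cv2.imwrite(f"pics/{name}.png",c["image"][:,:,::-1]); import pickle; pickle.dump(c,open(name+".pkl","wb"))
    return c
def to(goal,yaw=None):
    """row counts to goal TCP xyz in tool axes, units"""
    s=sense();r=R.from_quat(s["eef_rot"]);d=r.inv().apply(np.array(goal)-s["eef_pos"])/40
    print("pos",np.round(s["eef_pos"],1),"units",np.round(d,2), "toolx",np.round(r.as_matrix()[:,0],3),"z",np.round(r.as_matrix()[:,2],3))
E
python3 - <<'E'
from h import *
import pickle
d=pickle.load(open("c0.pkl","rb"));s=d["scene"];e=d["side"]
for n,a,b,z in [("A",(273,264),(249.5,257),4.5),("B",(316,248),(289,246),4.5),("C",(355,278),(318,272),4.5),("er",(432,295),(386,293),6),("plug",(222,142),(218,153),100)]:
    print(n,onz(s,*a,z),onz(e,*b,z))
im=s["image"][:,:,::-1]
a=cv2.resize(im[120:300,180:460],(784,504),interpolation=cv2.INTER_CUBIC)
cv2.imwrite("pics/crop1.png",np.clip(a*1.6,0,255).astype("uint8"))
w=wrist("w0");print(w["tool_from_camera"],w["mtx"])
E
```

```text
A [ 459.5 -158.7] [ 458.8 -160.2]
B [ 566.2 -174.7] [ 565.8 -176.1]
C [ 574.9 -292.9] [ 574.5 -288.7]
er [ 668.7 -420.3] [ 667.1 -422.1]
plug [552.2 194.6] [549.6 195.5]
[[ 1.47468890e-04 -9.60599311e-01 -2.77936940e-01  7.70774535e+01]
 [ 9.99999903e-01  2.64578168e-05  4.39141031e-04  8.76577153e-02]
 [-4.14484967e-04 -2.77936978e-01  9.60599221e-01 -8.26287932e+01]
 [ 0.00000000e+00  0.00000000e+00  0.00000000e+00  1.00000000e+00]] [[339.78662593   0.         284.70656679]
 [  0.         339.78662593 205.27623582]
 [  0.           0.           1.        ]]
```

View pics/crop1.png

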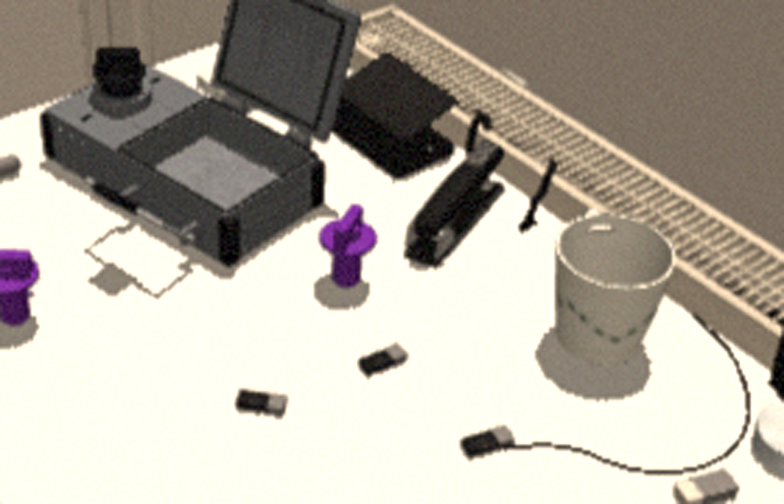

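The crop shows sticks at A (262,403) and B (383,360). C (487,441) also has a grey cap but sits at the end of a cable, so it needs a look from near. The black plug at (120,75) is in the port. I'll go and look over the sticks.

Call:
send_rows([
  [[0,0,0,0,0,-0.775,93],[0,0,0,0,0,-0.775,93],[0,0,0,0,0,-0.775,93],[0,0,0,0,0,-0.775,93],[-0.3,-0.9,0,0,0,0,93],[-0.3,-0.9,0,0,0,0,93],[-0.3,-0.9,0,0,0,0,93],[-0.3,-0.9,0,0,0,0,93],[-0.3,-0.9,0,0,0,0,93],[-0.3,-0.9,0,0,0,0,93],[-0.3,-0.9,0,0,0,0,93],[-0.3,-0.9,0,0,0,0,93]],
])

```text
clock: 1.15
eef_pos: [295.8, 222.7, 302.7]
eef_rot: [-0.0, 1.0, 0.0, 0.0]
force: [1.5, 0.4, -0.7]
width: 93.0
grip_force: 0.0
```

Call:
send_rows([
  [[-0.3,-0.9,0,0,0,0,93],[-0.3,-0.9,0,0,0,0,93],[-0.3,-0.9,0,0,0,0,93],[-0.3,-0.9,0,0,0,0,93],[-0.3,-0.9,0,0,0,0,93],[-0.3,-0.9,0,0,0,0,93],[-0.3,-0.9,0,0,0,0,93],[-0.3,-0.9,0,0,0,0,93],[-0.3,-0.9,0,0,0,0,93],[-0.3,-0.9,0,0,0,0,93],[-0.3,-0.9,0,0,0,0,93],[0,0,0,0,0,0,93]],
])

```text
clock: 2.15
eef_pos: [429.2, -176.3, 302.6]
eef_rot: [0.002, 1.0, -0.001, 0.0]
force: [-0.1, 1.3, -0.6]
width: 93.1
grip_force: 0.0
```

Run:
```python
from h import *
to([500,-220,300])
c=wrist("w1")
for p in [(459,-159,5),(566,-175,5),(575,-291,5)]: print(proj(c,p))
```

```text
pos [ 429.2 -176.3  302.6] units [-1.77 -1.09  0.07] toolx [-1.     0.003 -0.001] z [ 0.001 -0.001 -1.   ]
[299.9 202.3]
[286.3 284.8]
[194.1 291.3]
```

View pics/w1.png

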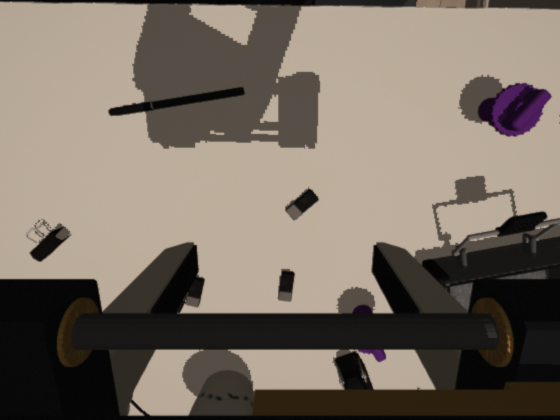

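The wrist view shows stick A at (302,203), B at (287,284) and C at (196,291), which is half hidden by a finger. The bail tab is near (522,222). I'll move on to see C and the area behind it.

Call:
send_rows([
  [[-0.9,-0.6,0,0,0,0,93],[-0.9,-0.6,0,0,0,0,93],[-0.9,-0.6,0,0,0,0,93],[-0.4,-0.6,0,0,0,0,93],[0,0,0,0,0,0,93],[0,0,0,0,0,0,93]],
])

```text
clock: 2.7
eef_pos: [548.1, -264.5, 301.8]
eef_rot: [-0.0, 1.0, 0.0, -0.001]
force: [-0.1, 0.1, -0.6]
width: 93.0
grip_force: 0.0
```

Run:
```python
from h import *
to([500,-220,300])
c=wrist("w2")
for p in [(459,-159,5),(566,-175,5),(575,-291,5)]: print(proj(c,p))
im=c["image"][60:260,150:430,::-1]
cv2.imwrite("pics/w2c.png",cv2.convertScaleAbs(cv2.resize(im,None,fx=2.8,fy=2.8,interpolation=cv2.INTER_CUBIC),alpha=1.5))
```

```text
pos [ 548.1 -264.5  301.8] units [1.2  1.11 0.05] toolx [-1.    -0.     0.001] z [-0.001  0.001 -1.   ]
[383.5  95.6]
[362.1 193.2]
[261.5 200.8]
```

View pics/w2c.png

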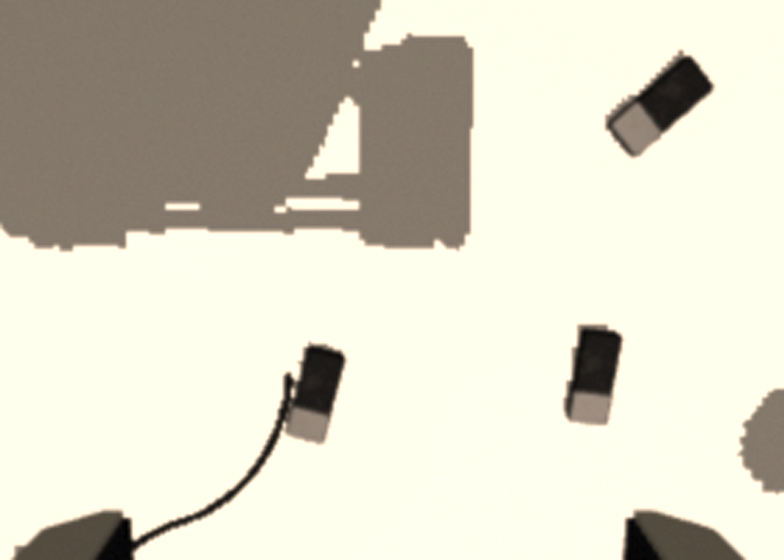

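The crop shows three real sticks: A (660,105), B (595,375) and C (318,393). The cable only ends beside C. I'll measure poses, then turn to the case.

```bash
cat >> h.py <<'E'
def stick(c,p,z=9,r=26):
    """refine stick pose near world p: black+grey body vs bright desk"""
    u,v=proj(c,(p[0],p[1],z)).astype(int)
    g=cv2.cvtColor(c["image"],cv2.COLOR_RGB2HSV)
    y0,x0=max(v-r,0),max(u-r,0)
    V=c["image"][y0:v+r,x0:u+r].max(2)
    m=(V<0.72*np.percentile(V,85)).astype("uint8")
    n,l,st,ce=cv2.connectedComponentsWithStats(cv2.morphologyEx(m,cv2.MORPH_OPEN,np.ones((3,3),"uint8")))
    i=1+np.argmax(st[1:,4]) 
    yy,xx=np.nonzero(l==i)
    P=np.array([onz(c,a+x0,b+y0,z-3) for a,b in zip(xx,yy)],dtype=np.float32)
    (cx,cy),(w,h),a=cv2.minAreaRect(P)
    if w>h: a+=90   # long axis direction = a+90
    return np.round([cx,cy,min(w,h),max(w,h),(a+90)%180],1)
E
python3 - <<'E'
from h import *
import pickle
c=pickle.load(open("w2.pkl","rb"))
for p in [(459,-159),(566,-175),(575,-291)]: print(stick(c,p))
c=pickle.load(open("w1.pkl","rb"))
for p in [(459,-159),(566,-175)]: print(stick(c,p))
E
```

```text
[ 460.5 -158.2   20.3   39.9  131.5]
[ 566.1 -176.6   19.6   41.5  173.9]
[ 581.5 -295.3   23.9   58.9  160.6]
[ 459.8 -157.9   20.7   39.6  131.1]
[ 565.4 -175.9   18.6   43.9  174.2]
```

Call:
send_rows([
  [[0.3,0.88,-0.2,0,0,0,93],[0.3,0.88,-0.2,0,0,0,93],[0.3,0.88,-0.2,0,0,0,93],[0.3,0.88,-0.2,0,0,0,93],[0.3,0.88,-0.2,0,0,0,93],[0.3,0.88,-0.2,0,0,0,93],[0.3,0.88,-0.2,0,0,0,93],[0.3,0.88,-0.2,0,0,0,93],[0.3,0.88,-0.2,0,0,0,93],[0.3,0.88,-0.2,0,0,0,93],[0,0,0,0,0,0,93],[0,0,0,0,0,0,93]],
])

```text
clock: 3.75
eef_pos: [426.2, 88.8, 383.2]
eef_rot: [-0.002, 1.0, 0.0, 0.001]
force: [-0.1, -0.5, 0.0]
width: 93.2
grip_force: 0.0
```

Run:
```python
from h import *
import pickle
c=pickle.load(open("w2.pkl","rb"))
q=lambda u,v:onz(c,u/2.8+150,v/2.8+60,9)
a,b=q(324,350),q(306,437);print((a+b)/2,np.degrees(np.arctan2(*(a-b)[::-1])),np.linalg.norm(a-b))
c=wrist("w3")
cv2.imwrite("pics/w3b.png",cv2.convertScaleAbs(cv2.resize(c["image"][:,:,::-1],(800,600),interpolation=cv2.INTER_CUBIC),alpha=1.6))
```

```text
[ 573.85 -289.6 ] 167.76746199477418 37.75725095925282
```

View pics/w3b.png

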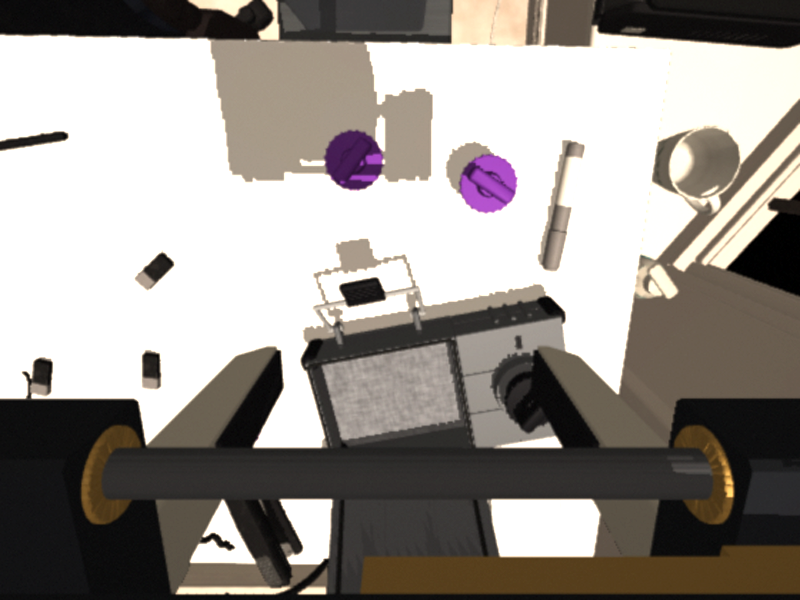

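The view shows the case front edge from (310,347) to (563,307), the bail tab at (362,292) on a raised bail, the black plug at (518,390), and purple decoys at (354,160) and (488,184). I'll move over the case for a fuller view.

Call:
send_rows([
  [[-0.7,0.3,0,0,0,0,93],[-0.7,0.3,0,0,0,0,93],[-0.7,0.4,0,0,0,0,93],[0,0,0,0,0,0,93],[0,0,0,0,0,0,93]],
])

```text
clock: 4.22
eef_pos: [512.3, 126.4, 381.5]
eef_rot: [0.0, 1.0, -0.0, -0.001]
force: [-0.3, -0.3, -0.1]
width: 92.9
grip_force: 0.0
```

Run:
```python
from h import *
c=wrist("w4");to([510,129,383])
cv2.imwrite("pics/w4b.png",cv2.convertScaleAbs(cv2.resize(c["image"][120:330,100:380,::-1],(800,600),interpolation=cv2.INTER_CUBIC),alpha=2.2))
```

```text
pos [511.6 126.1 381.9] units [ 0.04  0.07 -0.03] toolx [-1.     0.001  0.002] z [-0.002 -0.    -1.   ]
```

View pics/w4b.png

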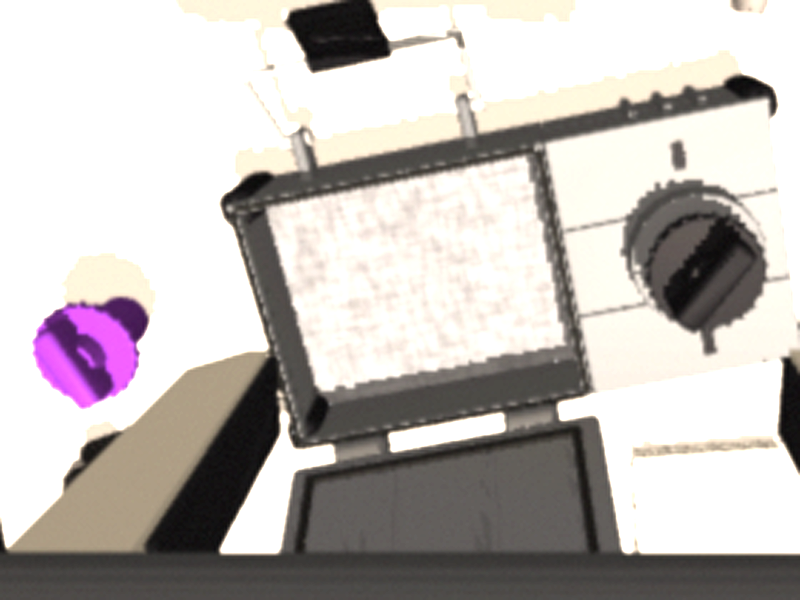

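The picture shows the case corners at (228,205), (298,443) and (770,98), the thread marks at (679,155) and (709,341), the plug wing at about (712,262) and the bail tab at (337,35). I'll fit the case pose from these.

```bash
cat > fit.py <<'E'
from h import *
import pickle
from scipy.optimize import least_squares
c=pickle.load(open("w4.pkl","rb"))
px=lambda x,y:np.array([100+x/2.857,120+y/2.857])
C=[((-60,-118,58),(228,205)),((60,-118,58),(298,443)),((-60,118,58),(770,98)),((0,77,58),(694,248)),((55,-113,22),(322,397)),((55,17,22),(567,345)),((55,17,58),(583,392))]
def W(p,q): 
    a=p[2]; return np.array([p[0]+np.cos(a)*q[0]-np.sin(a)*q[1],p[1]+np.sin(a)*q[0]+np.cos(a)*q[1],q[2]])
f=lambda p:np.concatenate([proj(c,W(p,q))-px(*u) for q,u in C])
r=least_squares(f,[550,100,0],x_scale=[1,1,.01],diff_step=1e-3)
print(np.round(r.x,3),np.round(r.fun,1)); p=r.x
np.save("case.npy",p)
for n,q in [("tray",(0,-48,22)),("port",(0,77,72)),("pivot",(-78,-48,28)),("hinge",(60,-48,64))]: print(n,np.round(W(p,q),1))
for th in np.arange(.2,1.5,.15): print(round(th,2),(proj(c,W(p,(-78-65*np.cos(th),-48,28+65*np.sin(th))))-[100,120])*2.857)
for h in (12,15):
  a=onz(c,*px(668,307),72+h+26);b=onz(c,*px(755,250),72+h+26);d=onz(c,*px(693,325),72+h+26);e=onz(c,*px(726,222),72+h+26)
  print(h,"wing corners",a,b,d,e)
  print("flange",onz(c,*px(706,270),72+h+6),W(p,(0,77,72)))
E
python3 fit.py
```

```text
[571.345 125.102   0.   ] [  6.5 -18.8 -10.6 -11.6  11.7  18.6   2.   13.2  -9.1 -10.   -2.5   8.2
  -7.2   2.8]
tray [571.3  77.1  22. ]
port [571.3 202.1  72. ]
pivot [493.3  77.1  28. ]
hinge [631.3  77.1  64. ]
0.2 [409.6938 -49.4261]
0.35 [407.4082 -43.1407]
0.5 [405.1226 -32.8555]
0.65 [403.1227 -18.8562]
0.8 [401.4085  -1.4285]
0.95 [399.98    19.1419]
1.1 [399.1229  42.2836]
1.25 [398.5515  67.1395]
1.4 [398.8372  92.5668]
12 wing corners [562.7 180.6] [539.7 212.8] [570.1 190.6] [528.7 201.1]
flange [554.  198.4] [571.3448837 202.1016954  72.       ]
15 wing corners [561.6 180.1] [538.8 212. ] [568.9 190.1] [527.9 200.5]
flange [553.  197.8] [571.3448837 202.1016954  72.       ]
```

```bash
sed -i 's/return np.round(q\[:2\]\/q\[2\],1)/return q[:2]\/q[2]/; s/return np.round((o+d\*(z-o\[2\])\/d\[2\])\[:2\],1)/return (o+d*(z-o[2])\/d[2])[:2]/' h.py; sed -i 's/,x_scale.*$/)/;s/\[550,100,0\]/[550,100,.2]/' fit.py; python3 fit.py
```

```text
[5.68674e+02 1.23261e+02 1.89000e-01] [-1.1 -2.2 -0.9  1.2  0.5 -1.1  0.1  0.1 -0.9  1.5  3.4  3.7 -0.8 -2. ]
tray [577.7  76.1  22. ]
port [554.2 198.9  72. ]
pivot [501.1  61.5  28. ]
hinge [636.6  87.4  64. ]
0.2 [344.77521921 -27.34747647]
0.35 [342.17602725 -20.62146982]
0.5 [340.51646331 -10.18764456]
0.65 [339.9008546    3.85058872]
0.8 [340.40111815  21.23127025]
0.95 [342.04736357  41.52684656]
1.1 [344.8209375   64.15216325]
1.25 [348.65133194  88.38910846]
1.4 [353.41790659 113.42668899]
12 wing corners [562.66355572 180.5768004 ] [539.68791542 212.75555564] [570.08934265 190.59283708] [528.67595612 201.11234802]
flange [553.99254185 198.35996657] [554.1969835  198.88753641  72.        ]
15 wing corners [561.58636712 180.11928589] [538.80529841 212.025532  ] [568.949268   190.05050072] [527.88659503 200.48092609]
flange [553.04242567 197.78435119] [554.1969835  198.88753641  72.        ]
```

Case pose: about (568.7, 123.3) with yaw 0.189. The port is at (554.2, 198.9), the bail stands at about 0.9 rad, and the wing is about 47° clockwise of fore-and-aft. Now I'll pick stick A.

Call:
send_rows([
  [[0.14,-0.79,0.5,0,0,0,60],[0.14,-0.79,0.5,0,0,0,60],[0.14,-0.79,0.5,0,0,0,60],[0.14,-0.79,0.5,0,0,0,50],[0.14,-0.79,0.5,0,0,0,45],[0.14,-0.79,0.5,0,0,0,45],[0.14,-0.79,0.5,0,0,0,45],[0.14,-0.79,0.5,0,0,0,45],[0.14,-0.79,0.5,0,0,0,45]],
], force=15)

```text
clock: 5.02
eef_pos: [459.7, -159.2, 202.4]
eef_rot: [0.0, 1.0, -0.0, 0.0]
force: [0.1, 0.7, -0.3]
width: 45.7
grip_force: 0.0
```

Call:
send_rows([
  [[0,0,0,0,0,0.89,45],[0,0,0,0,0,0.89,45],[0,0,0,0,0,0.89,45],[0,0,0,0,0,0.89,45],[0,0,0,0,0,0.89,45],[0,0,0,0,0,0.89,45],[0,0,0,0,0,0.89,45],[0,0,0,0,0,0.89,45],[0,0,0,0,0,0,45],[0,0,0,0,0,0,45]],
])

```text
clock: 5.85
eef_pos: [460.7, -157.6, 203.1]
eef_rot: [0.413, 0.911, -0.0, 0.0]
force: [0.2, -0.9, -0.3]
width: 45.2
grip_force: 0.0
```

Run:
```python
from h import *
to([460.2,-158,86]);s=sense();print(s["qpos"],s["width"])
c=wrist("w5")
```

```text
pos [ 460.7 -157.6  203.1] units [ 0.   -0.02  2.93] toolx [-0.659  0.752 -0.   ] z [ 0. -0. -1.]
[-4.25207872e-01  3.75033566e-01  1.90372367e+00 -1.23330832e-04
  8.62702855e-01 -1.14421607e+00] 45.196038347206276
```

Call:
send_rows([
  [[0,0,0.8,0,0,0,45],[0,0,0.8,0,0,0,45],[0,0,0.8,0,0,0,45],[0,0,0.4,0,0,0,45],[0,0,0.12,0,0,0,45],[0,0,0,0,0,0,10],[0,0,0,0,0,0,10],[0,0,0,0,0,0,10],[0,0,0,0,0,0,10],[0,0,0,0,0,0,10],[0,0,0,0,0,0,10]],
], force=15)

```text
clock: 6.82
eef_pos: [461.7, -157.4, 86.4]
eef_rot: [0.414, 0.91, -0.0, 0.0]
force: [-0.3, 0.6, 4.6]
width: 16.3
grip_force: 15.0
```

Call:
send_rows([
  [[0,0,-0.8,0,0,0,10],[0,0,-0.8,0,0,0,10],[0,0,-0.8,0,0,0,10],[0,0,-0.8,0,0,0,10],[0,0,-0.8,0,0,0,10],[0,0,0,0,0,0,10]],
])

```text
clock: 7.32
eef_pos: [463.2, -158.0, 251.5]
eef_rot: [0.414, 0.91, 0.0, 0.004]
force: [1.0, -0.6, 0.4]
width: 16.8
grip_force: 15.0
```

Call:
send_rows([
  [[0,0,0,0,0,-0.867,10],[0,0,0,0,0,-0.867,10],[0,0,0,0,0,-0.867,10],[0,0,0,0,0,-0.867,10],[0,0,0,0,0,-0.867,10],[0,0,0,0,0,-0.867,10],[0,0,0,0,0,-0.867,10],[0,0,0,0,0,-0.867,10],[0,0,0,0,0,-0.867,10],[0,0,0,0,0,-0.867,10],[0,0,0,0,0,0,10]],
])

```text
clock: 8.23
eef_pos: [461.3, -157.2, 245.4]
eef_rot: [-0.095, 0.995, 0.0, -0.0]
force: [-0.0, -0.4, -0.3]
width: 16.2
grip_force: 15.0
```

Call:
send_rows([
  [[-0.55,0.73,0,0,0,0,10],[-0.55,0.73,0,0,0,0,10],[-0.55,0.73,0,0,0,0,10],[-0.55,0.73,0,0,0,0,10],[-0.55,0.73,0,0,0,0,10],[-0.55,0.73,0,0,0,0,10],[0,0,0,0,0,0,10],[0,0,0,0,0,0,10]],
])

```text
clock: 8.9
eef_pos: [558.9, 40.7, 245.2]
eef_rot: [-0.093, 0.996, 0.0, -0.0]
force: [0.8, -0.3, 0.3]
width: 16.1
grip_force: 15.0
```

Run:
```python
from h import *
to([559.2,40,108]);print(sense()["width"])
```

```text
pos [558.9  40.7 245.2] units [-0.01 -0.02  3.43] toolx [-0.983 -0.185  0.001] z [-0.001 -0.    -1.   ]
16.078367938614285
```

Call:
send_rows([
  [[0,0,0.8,0,0,0,10],[0,0,0.8,0,0,0,10],[0,0,0.8,0,0,0,10],[0,0,0.5,0,0,0,10],[0,0,0.3,0,0,0,10],[0,0,0.2,0,0,0,10],[0,0,0,0,0,0,10],[0,0,0,0,0,0,23],[0,0,0,0,0,0,23],[0,0,0,0,0,0,23],[0,0,0,0,0,0,23]],
])

```text
clock: 9.82
eef_pos: [559.1, 39.3, 110.8]
eef_rot: [-0.093, 0.996, -0.0, 0.001]
force: [0.0, 1.0, 0.4]
width: 23.1
grip_force: 0.0
```

Call:
send_rows([
  [[0,0,-0.4,0,0,0,23],[0,0,-0.8,0,0,0,23],[0,0,-0.8,0,0,0,23],[0,0,-0.8,0,0,0,30],[0.14,-0.9,0,0,0,0,45],[0.14,-0.9,0,0,0,0,45],[0.14,-0.9,0,0,0,0,45],[0.14,-0.9,0,0,0,0,45],[0.14,-0.9,0,0,0,0,45],[0,-0.4,0,0,0,0.7,45],[0,0,0,0,0,0.7,45],[0,0,0,0,0,0.7,45]],
])

```text
clock: 10.82
eef_pos: [567.5, -159.8, 222.3]
eef_rot: [0.036, 0.999, -0.0, 0.0]
force: [-0.5, 1.2, 0.1]
width: 44.8
grip_force: 0.0
```

Run:
```python
from h import *
to([565.8,-176.3,86.5])
c=wrist("w6")
print(stick(c,(566,-176)),proj(c,(566,-176,9)))
cv2.imwrite("pics/w6b.png",cv2.convertScaleAbs(c["image"][:,:,::-1],alpha=2))
```

```text
pos [ 567.5 -159.8  222.3] units [ 0.01 -0.41  3.4 ] toolx [-0.997  0.072 -0.001] z [ 0.001 -0.    -1.   ]
[ 564.3 -176.6   43.9   45.5   85.9] [266.4809857  195.59327371]
```

View pics/w6b.png

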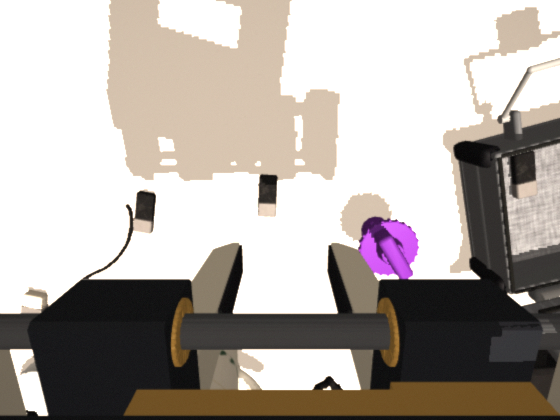

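Stick A lies on the foam at (523,172). B is at (268,195) as predicted and C at (145,210). I'll pick B.

Call:
send_rows([
  [[0,-0.41,0,0,0,0.2,45],[0,0,0.8,0,0,0,45],[0,0,0.8,0,0,0,45],[0,0,0.8,0,0,0,45],[0,0,0.7,0,0,0,45],[0,0,0.29,0,0,0,45],[0,0,0,0,0,0,45],[0,0,0,0,0,0,10],[0,0,0,0,0,0,10],[0,0,0,0,0,0,10],[0,0,0,0,0,0,10],[0,0,0,0,0,0,10]],
])

```text
clock: 11.87
eef_pos: [566.6, -174.8, 86.7]
eef_rot: [0.045, 0.999, -0.0, 0.0]
force: [0.7, 0.5, 1.2]
width: 16.5
grip_force: 9.5
```

Call:
send_rows([
  [[0,0,-0.8,0,0,0,10],[0,0,-0.8,0,0,0,10],[0,0,-0.8,0,0,0,10],[0,0,-0.8,0,0,0,10],[0,0,-0.8,0,0,0,10],[0,0,0,0,0,-0.82,10],[0,0,0,0,0,-0.82,10],[0,0,0,0,0,-0.82,10],[0,0,0,0,0,0,10]],
])

```text
clock: 12.62
eef_pos: [566.4, -174.8, 246.7]
eef_rot: [-0.105, 0.994, -0.0, 0.0]
force: [-0.3, 0.1, -0.6]
width: 16.1
grip_force: 15.0
```

Run:
```python
from h import *
to([608.3,49.4,108]);print(sense()["width"])
```

```text
pos [ 566.4 -174.8  246.7] units [-2.19  5.26  3.47] toolx [-0.978 -0.208 -0.   ] z [ 0. -0. -1.]
16.137418158226897
```

Call:
send_rows([
  [[-0.296,0.75,0,0,0,0,10],[-0.296,0.75,0,0,0,0,10],[-0.296,0.75,0,0,0,0,10],[-0.296,0.75,0,0,0,0,10],[-0.296,0.75,0,0,0,0,10],[-0.296,0.75,0,0,0,0,10],[-0.296,0.75,0,0,0,0,10],[0,0,0,0,0,0.17,10],[0,0,0,0,0,0,10]],
])

```text
clock: 13.37
eef_pos: [604.8, 49.0, 246.2]
eef_rot: [-0.092, 0.996, -0.0, -0.0]
force: [0.1, 0.9, -0.2]
width: 16.0
grip_force: 15.0
```

Run:
```python
from h import *
to([603.4,48.5,109]);print(sense()["width"])
```

```text
pos [604.8  49.  246.2] units [ 0.04 -0.01  3.43] toolx [-0.983 -0.183  0.   ] z [-0. -0. -1.]
15.990970101773684
```

Call:
send_rows([
  [[0.03,0,0.8,0,0,0,10],[0,0,0.8,0,0,0,10],[0,0,0.8,0,0,0,10],[0,0,0.5,0,0,0,10],[0,0,0.3,0,0,0,10],[0,0,0.23,0,0,0,10],[0,0,0,0,0,0,10],[0,0,0,0,0,0,23],[0,0,0,0,0,0,23],[0,0,0,0,0,0,23],[0,0,-0.4,0,0,0,23]],
])

```text
clock: 14.28
eef_pos: [602.7, 47.4, 123.9]
eef_rot: [-0.092, 0.996, 0.0, -0.001]
force: [0.1, 0.0, -1.2]
width: 22.8
grip_force: 0.0
```

Call:
send_rows([
  [[0,0,-0.8,0,0,0,23],[0,0,-0.8,0,0,0,23],[0,0,-0.8,0,0,0,30],[0.228,-0.817,0,0,0,0,45],[0.228,-0.817,0,0,0,0,45],[0.228,-0.817,0,0,0,0,45],[0.228,-0.817,0,0,0,0,45],[0.228,-0.817,0,0,0,0,45],[0.228,-0.817,0,0,0,0,45],[0.228,-0.817,0,0,0,0,45],[0.228,-0.817,0,0,0,0,45],[0.228,-0.817,0,0,0,0,45]],
])

```text
clock: 15.28
eef_pos: [576.8, -258.4, 222.2]
eef_rot: [-0.092, 0.996, -0.0, 0.001]
force: [-0.1, 0.7, 1.1]
width: 45.0
grip_force: 0.0
```

Call:
send_rows([
  [[0,0,0,0,0,0.83,45],[0,0,0,0,0,0.83,45],[0,0,0,0,0,0.83,45],[0.3,-0.82,0,0,0,0.83,45],[0,0,0,0,0,0,45],[0,0,0,0,0,0,45]],
])

```text
clock: 15.78
eef_pos: [561.0, -288.9, 221.9]
eef_rot: [0.107, 0.994, -0.0, 0.0]
force: [-0.3, 0.6, 0.0]
width: 45.2
grip_force: 0.0
```

Run:
```python
from h import *
to([573.9,-289.6,86.5])
c=wrist("w7")
print(proj(c,(573.9,-289.6,9)))
im=cv2.convertScaleAbs(c["image"][:,:,::-1],alpha=2)
cv2.imwrite("pics/w7b.png",im)
```

```text
pos [ 561.  -288.9  221.9] units [-0.31  0.05  3.38] toolx [-0.977  0.213 -0.001] z [ 0.001 -0.001 -1.   ]
[286.88072352 209.56631266]
```

View pics/w7b.png

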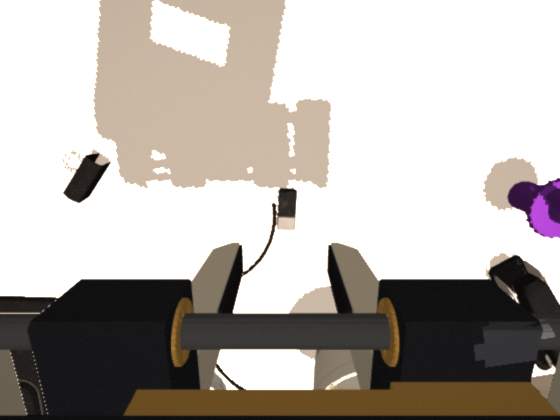

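C is at (287,209), right where predicted. I'll check the mug clearance first.

Run:
```python
from h import *
import pickle
d=pickle.load(open("c0.pkl","rb"));s=d["scene"];e=d["side"]
print("rim c",onz(s,398,209,95),onz(e,363,218,95),"rim front-left",onz(s,379,208,95),"stapler",onz(s,330,208,30),onz(s,352,178,50))
```

```text
rim c [ 724.61710957 -255.24100133] [ 720.30518658 -265.14405086] rim front-left [ 693.34389039 -228.53276751] stapler [ 662.44237437 -108.03122174] [767.99081861 -67.5899036 ]
```

Call:
send_rows([
  [[-0.31,0.03,0,0,0,0,45],[0,0,0.8,0,0,0,45],[0,0,0.8,0,0,0,45],[0,0,0.8,0,0,0,45],[0,0,0.7,0,0,0,45],[0,0,0.28,0,0,0,45],[0,0,0,0,0,0,45],[0,0,0,0,0,0,10],[0,0,0,0,0,0,10],[0,0,0,0,0,0,10],[0,0,0,0,0,0,10],[0,0,0,0,0,0,10]],
])

```text
clock: 16.83
eef_pos: [573.9, -289.4, 86.3]
eef_rot: [0.106, 0.994, -0.0, 0.0]
force: [0.0, 0.6, 0.7]
width: 16.3
grip_force: 9.3
```

Call:
send_rows([
  [[0,0,-0.8,0,0,0,10],[0,0,-0.8,0,0,0,10],[0,0,-0.8,0,0,0,10],[0,0,-0.8,0,0,0,10],[0,0,-0.8,0,0,0,10],[0,0,0,0,0,-0.84,10],[0,0,0,0,0,-0.84,10],[0,0,0,0,0,-0.84,10],[0,0,0,0,0,-0.84,10],[0,0,0,0,0,0,10]],
])

```text
clock: 17.67
eef_pos: [573.7, -289.4, 246.1]
eef_rot: [-0.097, 0.995, -0.0, 0.0]
force: [0.2, 0.1, 0.2]
width: 16.2
grip_force: 15.0
```

Run:
```python
from h import *
to([551.6,79.3,109]);print(sense()["width"])
```

```text
pos [ 573.7 -289.4  246.1] units [-1.24  9.15  3.43] toolx [-0.981 -0.193 -0.   ] z [ 0. -0. -1.]
16.17256327042564
```

Call:
send_rows([
  [[-0.124,0.915,0,0,0,0,10],[-0.124,0.915,0,0,0,0,10],[-0.124,0.915,0,0,0,0,10],[-0.124,0.915,0,0,0,0,10],[-0.124,0.915,0,0,0,0,10],[-0.124,0.915,0,0,0,0,10],[-0.124,0.915,0,0,0,0,10],[-0.124,0.915,0,0,0,0,10],[-0.124,0.915,0,0,0,0,10],[-0.124,0.915,0,0,0,0,10],[0,0,0,0,0,0,10],[0,0,0,0,0,0,10]],
])

```text
clock: 18.67
eef_pos: [553.2, 80.9, 246.0]
eef_rot: [-0.095, 0.995, -0.0, 0.0]
force: [0.9, -0.0, 0.2]
width: 16.3
grip_force: 15.0
```

Run:
```python
from h import *
to([551.6,79.3,109]);print(sense()["width"])
```

```text
pos [553.2  80.9 246. ] units [ 0.05 -0.03  3.43] toolx [-0.982 -0.189 -0.   ] z [ 0. -0. -1.]
16.343740920438723
```

Call:
send_rows([
  [[0.05,-0.03,0.8,0,0,0,10],[0,0,0.8,0,0,0,10],[0,0,0.8,0,0,0,10],[0,0,0.5,0,0,0,10],[0,0,0.3,0,0,0,10],[0,0,0.23,0,0,0,10],[0,0,0,0,0,0,10],[0,0,0,0,0,0,22],[0,0,0,0,0,0,22],[0,0,0,0,0,0,22],[0,0,-0.4,0,0,0,22],[0,0,-0.9,0,0,0,22]],
])

```text
clock: 19.67
eef_pos: [550.1, 77.7, 158.8]
eef_rot: [-0.095, 0.996, 0.0, -0.003]
force: [0.5, -0.4, -0.3]
width: 22.0
grip_force: 0.0
```

Call:
send_rows([
  [[0,0,-0.9,0,0,0,30],[0,0,-0.9,0,0,0,50],[0,0,-0.9,0,0,0,93],[0.1,0.1,-0.9,0,0,0,93],[0.2,0.2,-0.9,0,0,0,93],[0.3,0.2,-0.9,0,0,0,93],[0.3,0.2,0,0,0,0,93],[0,0,0,0,0,0,93]],
])

```text
clock: 20.33
eef_pos: [509.8, 99.3, 379.6]
eef_rot: [-0.095, 0.995, 0.0, 0.002]
force: [0.1, 0.1, 0.2]
width: 70.7
grip_force: 0.0
```

Run:
```python
from h import *
to([551.6,79.3,109])
c=wrist("w8");s=capture("scene")
im=cv2.convertScaleAbs(c["image"][:340,:,::-1],alpha=1.8)
b=cv2.convertScaleAbs(s["image"][110:370,110:,::-1],alpha=1.8);b=cv2.resize(b,(560,260))
cv2.imwrite("pics/w8b.png",np.vstack([im,b]))
```

```text
pos [509.8  99.3 379.6] units [-0.9  -0.69  6.77] toolx [-0.982 -0.189 -0.005] z [ 0.005  0.001 -1.   ]
```

View pics/w8b.png

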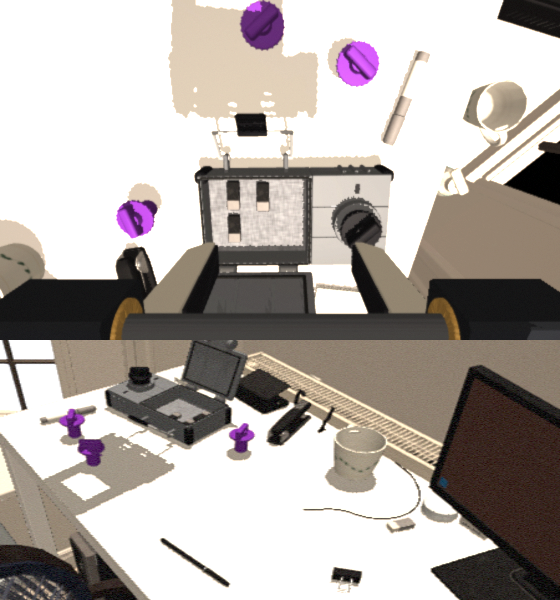

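All three sticks lie on the foam, at (233,195), (263,195) and (233,228), and nothing is left on the desk. Next I'll take the closed gripper behind the lid.

Call:
send_rows([
  [[-0.7,-0.11,0,0,0,0,40],[-0.7,-0.11,0,0,0,0,0],[-0.7,-0.11,0,0,0,0,0],[-0.7,-0.11,0,0,0,0,0],[-0.7,-0.11,0,0,0,0,0],[-0.7,-0.11,0,0,0,0,0],[-0.7,-0.11,0,0,0,0,0],[-0.4,-0.11,0,0,0,0,0],[0,0,0,0,0,0,0],[0,0,0,0,0,0,0]],
])

```text
clock: 21.27
eef_pos: [726.5, 103.4, 374.2]
eef_rot: [-0.094, 0.996, -0.0, -0.002]
force: [-0.1, 0.2, 0.3]
width: 21.2
grip_force: 0.0
```

```bash
cat >> h.py <<'E'
def cf():
    p=np.load("case.npy");s=sense();d=s["eef_pos"]-[p[0],p[1],0];a=p[2]
    r=R.from_quat(s["eef_rot"]).as_matrix()
    print("case",np.round([np.cos(a)*d[0]+np.sin(a)*d[1],-np.sin(a)*d[0]+np.cos(a)*d[1],d[2]],1),"yaw-case",round(np.degrees(np.arctan2(r[1,0],r[0,0])-a),1),"F",np.round(s["force"],1),"w",round(s["width"],1),"q6",np.round(s["qpos"][5],2),"clk",s["clock"])
E
python3 - <<'E'
from h import *
cf()
s=capture("side");im=s["image"][90:240,150:350,::-1]
cv2.imwrite("pics/s9.png",cv2.convertScaleAbs(cv2.resize(im,(800,600),interpolation=cv2.INTER_CUBIC),alpha=2))
p=np.load("case.npy");a=p[2]
for th in (1.8,1.9,2,2.1):
  q=[]
  for y in(-80,-16):
    x=60-151*np.cos(th);z=64+151*np.sin(th)
    w=(p[0]+np.cos(a)*x-np.sin(a)*y,p[1]+np.sin(a)*x+np.cos(a)*y,z);u=proj(s,w);q+=[np.round((u-[150,90])*4)]
  print(th,q)
E
```

```text
case [151.2 -49.2 374.2] yaw-case -180.0 F [-0.1  0.2  0.3] w 21.2 q6 -1.68 clk 21.2667
1.8 [array([512., 149.]), array([451., 119.])]
1.9 [array([527., 149.]), array([466., 119.])]
2 [array([541., 150.]), array([480., 121.])]
2.1 [array([554., 154.]), array([493., 124.])]
```

View pics/s9.png

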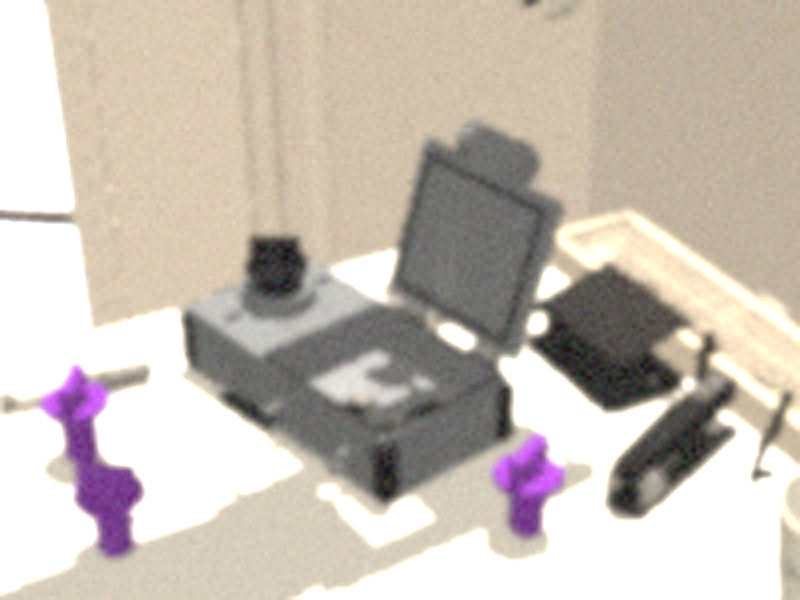

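The side view shows the tongue end from (475,122) to (538,158), so the lid angle is about 2.0. I'll lower behind it and swing it gently upright.

Call:
send_rows([
  [[0,0,0.7,0,0,0,0],[0,0,0.7,0,0,0,0],[0,0,0.7,0,0,0,0],[0,0,0.7,0,0,0,0],[0,0,0,0,0,0,0],[0.32,0,0,0,0,0,0],[0.32,0,0,0,0,0,0],[0.32,0,0,0,0,0,0],[0.32,0,0,0,0,0,0],[0.32,0,0,0,0,0,0],[0.34,0,0,0,0,0,0],[0,0,0,0,0,0,0]],
], force=20)

```text
clock: 22.32
eef_pos: [648.4, 89.1, 267.1]
eef_rot: [-0.095, 0.995, -0.0, 0.001]
force: [-0.5, 0.7, 0.7]
width: 0.5
grip_force: 0.0
```

Run:
```python
from h import *
cf()
```

```text
case [ 71.9 -48.6 267.1] yaw-case -180.0 F [-0.5  0.7  0.7] w 0.5 q6 -1.7 clk 22.3167
```

Call:
send_rows([
  [[0.22,0,0.09,0,0,0,0],[0.22,0,0.09,0,0,0,0],[0.27,0,0.06,0,0,0,0],[0.28,0,0.06,0,0,0,0],[0.25,0,0.11,0,0,0,0],[0.26,0,0.12,0,0,0,0],[0.23,0,0.16,0,0,0,0],[0.23,0,0.16,0,0,0,0],[0.19,0,0.2,0,0,0,0],[0.19,0,0.2,0,0,0,0],[0,0,0,0,0,0,0]],
])

```text
clock: 23.23
eef_pos: [557.1, 71.6, 214.6]
eef_rot: [-0.095, 0.996, 0.0, -0.001]
force: [0.4, -0.6, 0.3]
width: 0.4
grip_force: 0.0
```

Run:
```python
from h import *
cf()
```

```text
case [-21.  -48.6 214.6] yaw-case -180.0 F [ 0.4 -0.6  0.3] w 0.4 q6 -1.72 clk 23.2333
```

Call:
send_rows([
  [[0.15,0,0.22,0,0,0,0],[0.15,0,0.22,0,0,0,0],[0.1,0,0.26,0,0,0,0],[0.1,0,0.26,0,0,0,0],[0.04,0,0.26,0,0,0,0],[0.04,0,0.22,0,0,0,0],[0,0,0,0,0,0,0],[0,0,0,0,0,0,0]],
])

```text
clock: 23.9
eef_pos: [534.9, 67.3, 156.7]
eef_rot: [-0.095, 0.996, 0.0, -0.001]
force: [0.8, 0.4, 0.8]
width: 0.1
grip_force: 0.0
```

Run:
```python
from h import *
cf()
```

```text
case [-43.7 -48.7 156.7] yaw-case -180.0 F [0.8 0.4 0.8] w 0.1 q6 -1.72 clk 23.9
```

Tips are now 2.6 mm above the closed level; press down slowly and watch the force.

Call:
send_rows([
  [[0,0,0.06,0,0,0,0],[0,0,0.04,0,0,0,0],[0,0,0.03,0,0,0,0],[0,0,0,0,0,0,0],[0,0,0,0,0,0,0]],
])

```text
clock: 24.32
eef_pos: [535.5, 67.3, 153.9]
eef_rot: [-0.095, 0.995, -0.0, 0.001]
force: [-7.4, -0.5, 21.3]
width: -0.1
grip_force: 10.6
```

Run:
```python
from h import *
cf()
s=capture("side");im=s["image"][90:240,150:350,::-1]
cv2.imwrite("pics/s10.png",cv2.convertScaleAbs(cv2.resize(im,(800,600),interpolation=cv2.INTER_CUBIC),alpha=2))
```

```text
case [-43.1 -48.7 153.9] yaw-case -180.0 F [-7.4 -0.5 21.3] w -0.1 q6 -1.72 clk 24.3167
```

View pics/s10.png

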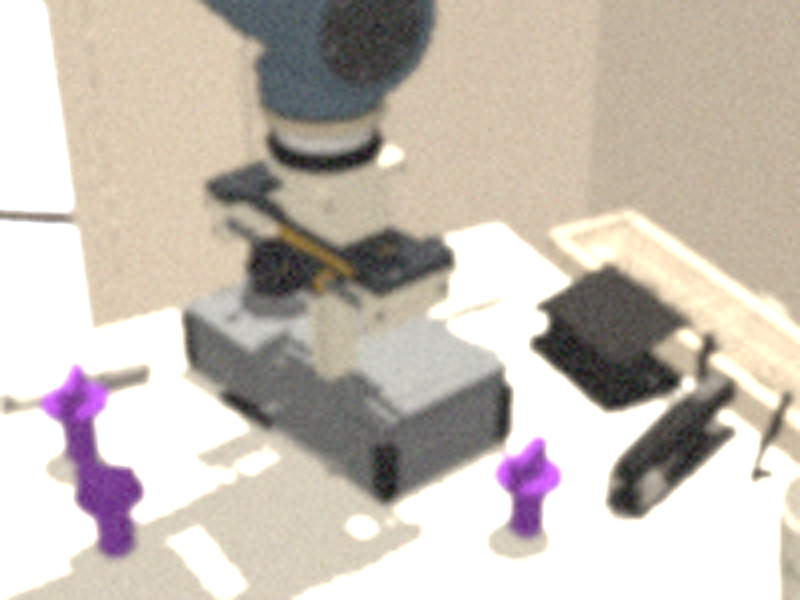

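The lid is closed under 21 N. Now I'll go round in front of the bail tab and push it up.

Call:
send_rows([
  [[0,0,-0.5,0,0,0,0],[0,0,-0.6,0,0,0,0],[0.56,0,0,0,0,0,0],[0.56,0,0,0,0,0,0],[0.56,0,0,0,0,0,0],[0.56,0,0,0,0,0,0],[0.56,0,0,0,0,0,0],[0,0,0,0,0,0,0],[0,0,0.5,0,0,0,0],[0,0,0.5,0,0,0,0],[0,0,0,0,0,0,0]],
])

```text
clock: 25.28
eef_pos: [424.6, 46.2, 154.0]
eef_rot: [-0.095, 0.996, 0.0, -0.001]
force: [-0.6, -0.8, -0.2]
width: 0.3
grip_force: 0.0
```

Run:
```python
from h import *
cf()
c=wrist("w11");p=np.load("case.npy");a=p[2]
for th in (.8,.9,1.):
    for r in (49,78):
        x=-78-r*np.cos(th);print(th,r,proj(c,(p[0]+np.cos(a)*x+np.sin(a)*48,p[1]+np.sin(a)*x-np.cos(a)*48,28+r*np.sin(th))))
cv2.imwrite("pics/w11b.png",cv2.convertScaleAbs(c["image"][:,:,::-1],alpha=2))
```

```text
case [-156.   -48.6  154. ] yaw-case -180.0 F [-0.6 -0.8 -0.2] w 0.3 q6 -1.76 clk 25.2833
0.8 49 [285.50143364 321.00252133]
0.8 78 [285.65630835 311.29641207]
0.9 49 [285.50708752 329.82035676]
0.9 78 [285.66973075 327.34030549]
1.0 49 [285.51045476 338.84239082]
1.0 78 [285.67849327 344.02812708]
```

Call:
send_rows([
  [[-0.2,0,0,0,0,0,0],[-0.2,0,0,0,0,0,0],[-0.2,0,0,0,0,0,0],[-0.2,0,0,0,0,0,0],[0,0,-0.17,0,0,0,0],[0,0,-0.18,0,0,0,0],[-0.25,0,0,0,0,0,0],[-0.25,0,0,0,0,0,0],[-0.25,0,0,0,0,0,0],[-0.25,0,0,0,0,0,0],[0,0,0,0,0,0,0]],
])

```text
clock: 26.25
eef_pos: [497.5, 60.0, 170.0]
eef_rot: [-0.095, 0.995, -0.0, 0.001]
force: [-0.3, 0.2, -0.3]
width: 0.6
grip_force: 0.0
```

Run:
```python
from h import *
cf()
```

```text
case [-81.8 -48.8 170. ] yaw-case -180.0 F [-0.3  0.2 -0.3] w 0.6 q6 -1.73 clk 26.25
```

Call:
send_rows([
  [[-0.1,0,0.03,0,0,0,0],[-0.1,0,0.02,0,0,0,0],[-0.1,0,0,0,0,0,0],[-0.08,0,0,0,0,0,0],[0,0,0,0,0,0,0]],
])

```text
clock: 26.67
eef_pos: [510.9, 62.7, 167.7]
eef_rot: [-0.095, 0.996, 0.0, -0.0]
force: [-0.8, 0.5, -0.1]
width: 0.5
grip_force: 0.4
```

Run:
```python
from h import *
cf()
```

```text
case [-68.1 -48.7 167.7] yaw-case -180.0 F [-0.8  0.5 -0.1] w 0.5 q6 -1.73 clk 26.6667
```

Call:
send_rows([
  [[-0.06,0,0,0,0,0,0],[-0.06,0,0,0,0,0,0],[-0.06,0,0,0,0,0,0],[0,0,0,0,0,0,0]],
])

```text
clock: 27.0
eef_pos: [514.6, 63.5, 167.1]
eef_rot: [-0.095, 0.995, -0.0, -0.005]
force: [-20.1, -5.6, 11.5]
width: 0.5
grip_force: 12.0
```

Run:
```python
from h import *
cf()
```

```text
case [-64.4 -48.5 167.1] yaw-case -179.9 F [-20.1  -5.6  11.5] w 0.5 q6 -1.73 clk 27.0
```

Call:
send_rows([
  [[0.3,0,0,0,0,0,0],[0,0,-0.7,0,0,0,0],[0,0,-0.8,0,0,0,0],[0,0.2,-0.8,0,0,0,93],[0,0.3,-0.8,0,0,0,93],[-0.1,0.4,-0.8,0,0,0,93],[-0.1,0.4,-0.8,0,0,0,93],[-0.1,0.4,-0.6,0,0,0,93],[0,0,0,0,0,0,93],[0,0,0,0,0,0,93],[0,0,0,0,0,0,93],[0,0,0,0,0,0,93]],
])

```text
clock: 28.0
eef_pos: [504.7, 130.2, 378.7]
eef_rot: [-0.095, 0.996, -0.0, -0.001]
force: [0.0, 0.2, -0.3]
width: 56.0
grip_force: 0.0
```

Run:
```python
from h import *
cf()
c=wrist("w12");p=np.load("case.npy");a=p[2]
W=lambda x,y,z:(p[0]+np.cos(a)*x-np.sin(a)*y,p[1]+np.sin(a)*x+np.cos(a)*y,z)
f=lambda q:np.round((proj(c,W(*q))-[120,90])*2.857)
for th in (1.6,1.8,1.94): print(th,[f((-78-r*np.cos(th),-48,28+r*np.sin(th))) for r in(49,78)])
print("port",f((0,77,72)),"bumps",f((-76,-75,77)))
for h in(12,15):print([f((0,77,72+h+k)) for k in (6,26)])
cv2.imwrite("pics/w12b.png",cv2.convertScaleAbs(cv2.resize(c["image"][90:300,120:400,::-1],(800,600),interpolation=cv2.INTER_CUBIC),alpha=2.2))
```

```text
case [-61.6  18.9 378.7] yaw-case -180.0 F [ 0.   0.2 -0.3] w 56.0 q6 -1.6 clk 28.0
1.6 [array([303., 212.]), array([290., 227.])]
1.8 [array([304., 235.]), array([293., 266.])]
1.94 [array([306., 250.]), array([296., 291.])]
port [607. 389.] bumps [235. 213.]
[array([613., 404.]), array([620., 422.])]
[array([614., 407.]), array([622., 425.])]
```

View pics/w12b.png

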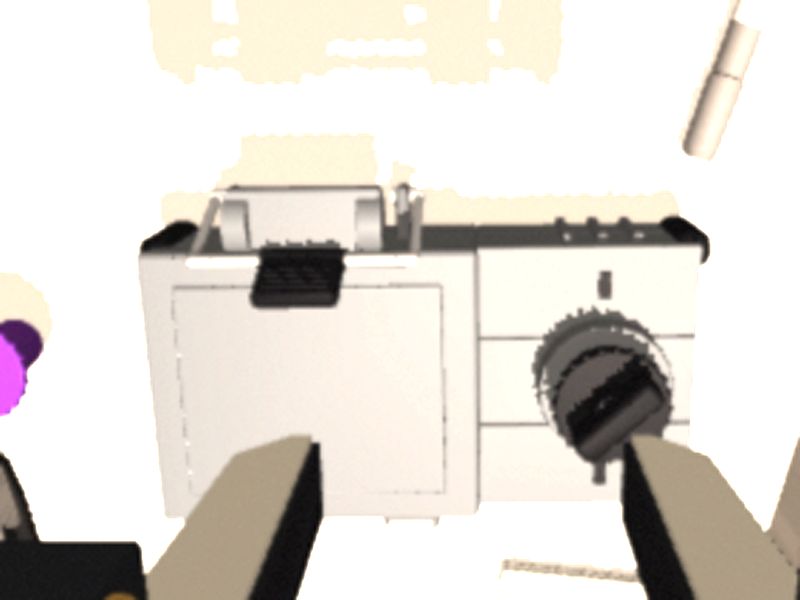

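The bail crossbar, at (300,262), is clamped behind the bumps and the tab stands up at (300,277). The black plug's wing runs from (577,448) to (651,378), still 47° clockwise of fore-and-aft. I'll straddle it.

Call:
send_rows([
  [[-0.31,0.29,0.6,0,0,0,60],[-0.31,0.29,0.6,0,0,0,50],[-0.31,0.29,0.6,0,0,0,40],[-0.31,0.29,0.6,0,0,0,30],[-0.3,0.29,0.6,0,0,0,30],[0,0,0.6,0,0,0,30],[0,0,0.6,0,0,0,30],[0,0,0,0,0,0,30],[0,0,0,0,0,0,30]],
], force=4)

```text
clock: 28.8
eef_pos: [554.0, 198.8, 211.0]
eef_rot: [-0.095, 0.996, -0.0, -0.001]
force: [0.1, -0.6, 0.4]
width: 29.9
grip_force: 0.0
```

Call:
send_rows([
  [[0,0,0,0,0,0.85,30],[0,0,0,0,0,0.85,30],[0,0,0,0,0,0.85,30],[0,0,0,0,0,0.85,30],[0,0,0,0,0,0.85,30],[0,0,0,0,0,0.85,30],[0,0,0,0,0,0.85,30],[0,0,0,0,0,0.83,30],[0,0,0,0,0,0,30],[0,0,0,0,0,0,30]],
])

```text
clock: 29.63
eef_pos: [554.9, 199.1, 213.4]
eef_rot: [0.306, 0.952, 0.001, 0.001]
force: [-0.5, -0.1, 0.7]
width: 30.0
grip_force: 0.0
```

Run:
```python
from h import *
cf();to([554.2,198.9,180])
```

```text
case [  0.7  77.1 213.4] yaw-case 133.6 F [-0.5 -0.1  0.7] w 30.0 q6 -0.68 clk 29.6333
pos [554.9 199.1 213.4] units [ 0.01 -0.02  0.83] toolx [-0.813  0.582 -0.001] z [ 0.002  0.    -1.   ]
```

Call:
send_rows([
  [[0,-0.02,0.3,0,0,0,30],[0,0,0.3,0,0,0,30],[0,0,0.23,0,0,0,30],[0,0,0,0,0,0,30],[0,0,0,0,0,0,11],[0,0,0,0,0,0,11],[0,0,0,0,0,0,11],[0,0,0,0,0,0,11],[0,0,0,0,0,0,11]],
])

```text
clock: 30.38
eef_pos: [554.0, 198.6, 178.9]
eef_rot: [0.307, 0.952, 0.0, 0.0]
force: [0.1, -0.2, -0.4]
width: 12.3
grip_force: 4.0
```

Run:
```python
from h import *
cf();print(sense()["grip_force"],sense()["torque"])
```

```text
case [ -0.3  76.8 178.9] yaw-case 133.4 F [ 0.1 -0.2 -0.4] w 12.3 q6 -0.68 clk 30.3833
3.9883701503276825 [-0.09936216 -0.00397486  0.03972634]
```

The wing is aligned between the pads at width 12.3. I'll loosen to 14.5 mm and turn anticlockwise slowly.

Call:
send_rows([
  [[0,0,0,0,0,0,14.5],[0,0,0,0,0,0,14.5],[0,0,0,0,0,-0.4,14.5],[0,0,0,0,0,-0.4,14.5],[0,0,0,0,0,-0.4,14.5],[0,0,0,0,0,-0.4,14.5],[0,0,0,0,0,-0.4,14.5],[0,0,0,0,0,-0.4,14.5],[0,0,0,0,0,-0.4,14.5],[0,0,0,0,0,-0.4,14.5],[0,0,0,0,0,-0.4,14.5],[0,0,0,0,0,-0.4,14.5]],
])

```text
clock: 31.38
eef_pos: [554.2, 198.7, 179.3]
eef_rot: [0.071, 0.997, 0.0, 0.0]
force: [-1.1, -1.1, 4.3]
width: 15.0
grip_force: 4.6
```

Call:
send_rows([
  [[0,0,0,0,0,-0.4,14.5],[0,0,0,0,0,-0.4,14.5],[0,0,0,0,0,-0.4,14.5],[0,0,0,0,0,-0.4,14.5],[0,0,0,0,0,-0.4,14.5],[0,0,0,0,0,-0.4,14.5],[0,0,0,0,0,-0.4,14.5],[0,0,0,0,0,-0.2,14.5],[0,0,0,0,0,-0.2,14.5],[0,0,0,0,0,-0.2,14.5],[0,0,0,0,0,-0.2,14.5],[0,0,0,0,0,0,14.5]],
])

```text
clock: 32.38
eef_pos: [554.5, 198.7, 179.7]
eef_rot: [-0.144, 0.99, 0.0, 0.001]
force: [-0.3, -0.8, 5.7]
width: 16.2
grip_force: 4.4
```

Run:
```python
from h import *
cf();print(sense()["grip_force"],sense()["torque"])
s=capture("side");cv2.imwrite("pics/s13.png",s["image"][:,:,::-1])
s=capture("scene");cv2.imwrite("pics/sc13.png",s["image"][:,:,::-1])
```

```text
case [  0.2  76.8 179.7] yaw-case -174.2 F [-0.3 -0.8  5.7] w 16.2 q6 -1.6 clk 32.3833
4.437117925845087 [-0.21955366  0.11181898 -0.09914532]
```

Call:
send_rows([
  [[0,0,-0.04,0,0,0,14.5],[0,0,-0.04,0,0,0,14.5],[0,0,0,0,0,0,14],[0,0,0,0,0,0,14],[0,0,0,0,0,0,14],[0,0,0,0,0,0,14]],
], force=15)

```text
clock: 32.98
eef_pos: [554.0, 198.7, 182.0]
eef_rot: [-0.144, 0.99, 0.0, 0.0]
force: [-1.1, -0.6, 1.9]
width: 14.0
grip_force: 2.4
```

Run:
```python
from h import *
cf();print(sense()["grip_force"],sense()["torque"])
```

```text
case [ -0.2  76.8 182. ] yaw-case -174.3 F [-1.1 -0.6  1.9] w 14.0 q6 -1.59 clk 32.9833
2.4054160685045645 [ 0.01866979  0.03236327 -0.0313141 ]
```

Call:
send_rows([
  [[0,0,0,0,0,-0.2,14],[0,0,0,0,0,-0.2,14],[0,0,0,0,0,-0.2,14],[0,0,0,0,0,-0.2,14],[0,0,0,0,0,-0.2,14],[0,0,0,0,0,-0.2,14],[0,0,0,0,0,-0.2,14],[0,0,0,0,0,0,14],[0,0,0,0,0,0,14]],
])

```text
clock: 33.73
eef_pos: [553.8, 198.5, 181.7]
eef_rot: [-0.226, 0.974, -0.0, -0.0]
force: [1.0, 0.9, -0.4]
width: 13.7
grip_force: 0.1
```

Run:
```python
from h import *
cf();print(sense()["grip_force"],sense()["torque"])
```

```text
case [ -0.4  76.7 181.7] yaw-case -164.7 F [ 1.   0.9 -0.4] w 13.7 q6 -1.76 clk 33.7333
0.05075937348010484 [ 0.10246366 -0.05245317 -0.01309568]
```

Call:
send_rows([
  [[0,0,0,0,0,0,15],[0,0,0.04,0,0,0,15],[0,0,0.04,0,0,0,15],[0,0,0.05,0,0,0,15],[0,0,0,0,0,0,15]],
])

```text
clock: 34.15
eef_pos: [553.8, 198.6, 176.2]
eef_rot: [-0.226, 0.974, -0.0, -0.0]
force: [-0.2, -0.3, -0.9]
width: 15.1
grip_force: 0.0
```

Run:
```python
from h import *
cf();print(sense()["grip_force"],sense()["torque"])
```

```text
case [ -0.5  76.8 176.2] yaw-case -164.7 F [-0.2 -0.3 -0.9] w 15.1 q6 -1.76 clk 34.15
0.0016276117535340973 [ 0.02671212  0.01067746 -0.01063445]
```

Call:
send_rows([
  [[0,0,0.05,0,0,0,15],[0,0,0.05,0,0,0,15],[0,0,0,0,0,0,14],[0,0,0,0,0,0,14]],
], force=20)

```text
clock: 34.48
eef_pos: [553.9, 198.6, 172.6]
eef_rot: [-0.226, 0.974, -0.0, -0.0]
force: [-0.2, -0.4, -0.9]
width: 14.6
grip_force: 0.0
```

Run:
```python
from h import *
cf();print(sense()["grip_force"],sense()["torque"])
```

```text
case [ -0.3  76.8 172.6] yaw-case -164.7 F [-0.2 -0.4 -0.9] w 14.6 q6 -1.76 clk 34.4833
0.00865961515708058 [ 0.08094272  0.03222851 -0.01321008]
```

No contact at this height, so the plug has dropped. I'll drive it clockwise, following it down.

Call:
send_rows([
  [[0,0,0,0,0,0.5,14],[0,0,0,0,0,0.5,14],[0,0,0,0,0,0.5,14],[0,0,0,0,0,0.5,14],[0,0,0,0,0,0.5,14],[0,0,0,0,0,0.5,14],[0,0,0.005,0,0,0.5,14],[0,0,0.005,0,0,0.5,14],[0,0,0.005,0,0,0.5,14],[0,0,0.005,0,0,0.5,14],[0,0,0.005,0,0,0.5,14],[0,0,0.005,0,0,0.5,14]],
])

```text
clock: 35.48
eef_pos: [554.0, 198.7, 171.6]
eef_rot: [0.133, 0.991, 0.0, 0.0]
force: [-0.4, 1.3, 1.1]
width: 14.1
grip_force: 0.8
```

Run:
```python
from h import *
cf();print(sense()["grip_force"],sense()["torque"])
```

```text
case [ -0.3  76.9 171.6] yaw-case 153.9 F [-0.4  1.3  1.1] w 14.1 q6 -1.04 clk 35.4833
0.7591319004131947 [0.0862012  0.10146511 0.06161533]
```

Call:
send_rows([
  [[0,0,0.005,0,0,0.5,14],[0,0,0.005,0,0,0.5,14],[0,0,0.005,0,0,0.5,14],[0,0,0.005,0,0,0.5,14],[0,0,0.005,0,0,0.5,14],[0,0,0.005,0,0,0.5,14],[0,0,0.005,0,0,0.5,14],[0,0,0.005,0,0,0.5,14],[0,0,0.005,0,0,0.5,14],[0,0,0.005,0,0,0.5,14],[0,0,0.005,0,0,0.5,14],[0,0,0.005,0,0,0.5,14]],
])

```text
clock: 36.48
eef_pos: [554.0, 198.6, 169.2]
eef_rot: [0.474, 0.881, 0.0, 0.0]
force: [0.5, -0.1, 0.4]
width: 14.0
grip_force: 0.2
```

Call:
send_rows([
  [[0,0,0.005,0,0,0.5,14],[0,0,0.005,0,0,0.5,14],[0,0,0.005,0,0,0.5,14],[0,0,0.005,0,0,0.5,14],[0,0,0.005,0,0,0.5,14],[0,0,0.005,0,0,0.5,14],[0,0,0.005,0,0,0.5,14],[0,0,0.005,0,0,0.5,14],[0,0,0.005,0,0,0.5,14],[0,0,0.005,0,0,0.5,14],[0,0,0.005,0,0,0.5,14],[0,0,0.005,0,0,0.5,14]],
])

```text
clock: 37.48
eef_pos: [554.0, 198.7, 166.9]
eef_rot: [0.753, 0.657, 0.0, 0.0]
force: [0.4, 0.6, -0.3]
width: 14.3
grip_force: 0.2
```

Run:
```python
from h import *
cf();print(sense()["grip_force"],sense()["torque"])
```

```text
case [ -0.2  76.8 166.9] yaw-case 71.4 F [ 0.4  0.6 -0.3] w 14.3 q6 0.4 clk 37.4833
0.23202030359243508 [-0.10227724  0.06109585  0.01020394]
```

Call:
send_rows([
  [[0,0,0.005,0,0,0.5,14],[0,0,0.005,0,0,0.5,14],[0,0,0.005,0,0,0.5,14],[0,0,0.005,0,0,0.5,14],[0,0,0.005,0,0,0.5,14],[0,0,0.005,0,0,0.5,14],[0,0,0.005,0,0,0.5,14],[0,0,0.005,0,0,0.5,14],[0,0,0.005,0,0,0.5,14],[0,0,0.005,0,0,0.5,14],[0,0,0,0,0,0.5,14],[0,0,0,0,0,0.5,14]],
])

```text
clock: 38.48
eef_pos: [554.0, 198.7, 164.8]
eef_rot: [0.937, 0.35, 0.0, 0.0]
force: [-0.7, -0.2, -0.8]
width: 13.9
grip_force: 0.5
```

Run:
```python
from h import *
cf();print(sense()["grip_force"],sense()["torque"])
```

```text
case [ -0.2  76.8 164.8] yaw-case 30.1 F [-0.7 -0.2 -0.8] w 13.9 q6 1.12 clk 38.4833
0.5188349723175634 [-0.14312679  0.18110114 -0.01790204]
```

Call:
send_rows([
  [[0,0,0,0,0,0.4,13],[0,0,0,0,0,0.4,13],[0,0,0,0,0,0.4,13],[0,0,0,0,0,0.4,13],[0,0,0,0,0,0.4,13],[0,0,0,0,0,0.4,13],[0,0,0,0,0,0.4,13],[0,0,0,0,0,0.4,13],[0,0,0,0,0,0.2,13],[0,0,0,0,0,0,13]],
], force=40)

```text
clock: 39.32
eef_pos: [554.0, 198.6, 164.8]
eef_rot: [0.988, 0.154, 0.0, 0.0]
force: [-0.8, 0.1, -0.3]
width: 13.2
grip_force: 1.6
```

Run:
```python
from h import *
cf();print(sense()["grip_force"],sense()["torque"])
```

```text
case [ -0.3  76.8 164.8] yaw-case 6.9 F [-0.8  0.1 -0.3] w 13.2 q6 1.53 clk 39.3167
1.5721626626327634 [-0.02102956  0.14742346  0.01105623]
```

Call:
send_rows([
  [[0,0,0,0,0,0.3,13],[0,0,0,0,0,0.3,13],[0,0,0,0,0,0.3,13],[0,0,0,0,0,0.3,13],[0,0,0,0,0,0.3,13],[0,0,0,0,0,0,13]],
])

```text
clock: 39.82
eef_pos: [554.0, 198.6, 164.8]
eef_rot: [0.998, 0.065, 0.0, 0.0]
force: [-1.2, -1.0, 0.3]
width: 13.2
grip_force: 2.2
```

Run:
```python
from h import *
cf();print(sense()["grip_force"],sense()["torque"])
```

```text
case [ -0.3  76.7 164.8] yaw-case -3.4 F [-1.2 -1.   0.3] w 13.2 q6 1.71 clk 39.8167
2.209925539791584 [-0.19891645  0.20538053  0.05182943]
```

Call:
send_rows([
  [[0,0,0,0,0,0.3,13],[0,0,0,0,0,0.3,13],[0,0,0,0,0,0.3,13],[0,0,0,0,0,0,13]],
])

```text
clock: 40.15
eef_pos: [554.0, 198.4, 164.8]
eef_rot: [1.0, 0.011, -0.0, 0.0]
force: [0.2, -2.9, 1.1]
width: 13.2
grip_force: 5.0
```

Run:
```python
from h import *
cf();print(sense()["grip_force"],sense()["torque"])
```

```text
case [ -0.3  76.6 164.8] yaw-case -9.5 F [ 0.2 -2.9  1.1] w 13.2 q6 1.81 clk 40.15
4.970907127135433 [-0.63449168  0.24109179  0.1475359 ]
```

Call:
send_rows([
  [[0,0,0,0,0,0.25,13],[0,0,0,0,0,0.25,13],[0,0,0,0,0,0,13],[0,0,0,0,0,0,13]],
])

```text
clock: 40.48
eef_pos: [554.0, 198.3, 164.8]
eef_rot: [1.0, -0.018, -0.0, 0.0]
force: [-0.5, -5.5, 1.4]
width: 13.5
grip_force: 7.6
```

Run:
```python
from h import *
cf();print(sense()["grip_force"],sense()["torque"])
```

```text
case [ -0.3  76.5 164.8] yaw-case -12.9 F [-0.5 -5.5  1.4] w 13.5 q6 1.87 clk 40.4833
7.582298453198746 [-0.98385574  0.19743415  0.19876379]
```

Call:
send_rows([
  [[0,0,0,0,0,0,20],[0,0,0,0,0,0,20],[0,0,0.03,0,0,0,20],[0,0,0.03,0,0,0,20],[0,0,0,0,0,0,20]],
])

```text
clock: 40.9
eef_pos: [554.0, 198.9, 162.4]
eef_rot: [1.0, -0.019, 0.0, -0.0]
force: [-0.3, 1.3, 2.5]
width: 19.9
grip_force: 1.2
```

Run:
```python
from h import *
cf()
```

```text
case [ -0.2  77.  162.4] yaw-case -13.0 F [-0.3  1.3  2.5] w 19.9 q6 1.87 clk 40.9
```

Call:
send_rows([
  [[0,0,-0.3,0,0,0,24],[0,0,-0.8,0,0,0,30],[0,0,-0.8,0,0,0,40],[0,0,-0.8,0,0,0,60],[0.3,0.3,-0.8,0,0,0,93],[0.4,0.4,-0.7,0,0,0,93],[0.4,0.4,-0.6,0,0,0,93],[0.4,0.4,-0.3,0,0,0,93],[0,0,0,0,0,0,93],[0,0,0,0,0,0,93],[0,0,0,0,0,0,93]],
])

```text
clock: 41.82
eef_pos: [610.9, 136.8, 365.7]
eef_rot: [1.0, -0.019, -0.001, -0.0]
force: [0.7, -0.2, 0.1]
width: 85.2
grip_force: 0.0
```

Run:
```python
from h import *
cf()
c=wrist("w14")
cv2.imwrite("pics/w14b.png",cv2.convertScaleAbs(cv2.resize(c["image"][:,:,::-1],(800,600),interpolation=cv2.INTER_CUBIC),alpha=2))
```

```text
case [ 44.    5.3 365.7] yaw-case -13.0 F [ 0.7 -0.2  0.1] w 85.2 q6 1.75 clk 41.8167
```

View pics/w14b.png

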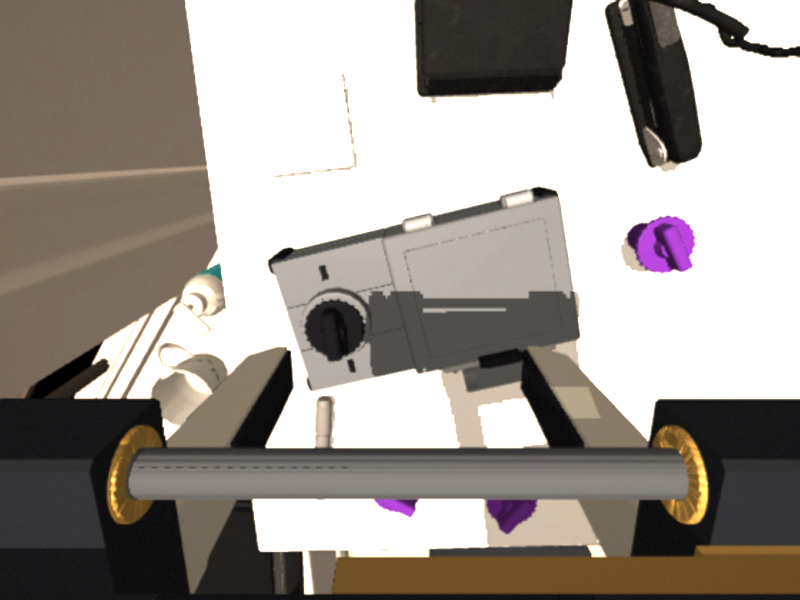

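The lid is shut with the bail tab at (500,358). The plug at (335,325) sits flush, its wing within about 10° of the marks at (323,272) and (352,367). I'll hand it in.

```bash
python3 -c "
from workcell import *
print(close_job())"
```

```text
the job is handed in; nothing more can be done
None
```

I handed the job in at about 42 s with all three sticks found flat in the case, the lid latched under the bail, and the vent plug tight and flush with its wing about 10° off fore-and-aft; no verdict came back.

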